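# Latch the sealed case that holds the derailleur hanger

## Robot

A 6-joint arm with a two-finger parallel gripper is mounted at the origin on the work surface. World frame = base frame: x ahead of the robot, y to its left, z up, the work surface at z = 0. Lengths are in m, angles in degrees, forces in N, time in s.
With the tool pointing down it reaches from about 0.4 to 0.825 m from the base axis. Payload 7 kg.
Tool frame: the origin (TCP) lies at the very end of the fingers, on their centre line; the grasp point (between the pads) lies 19 mm behind it; z points along the fingers, y is the line along which they close (so a half turn about z gives the same grasp; the last joint's range is limited). The gripper opens to 88 mm and grips with 3 to 60 N. Pads are 19 mm wide; open, the fingers measure 130 mm over their backs; the gripper's body (78 mm by 193 mm) begins 47 mm behind the grasp point.
Start: joints at [-58.264, 20.546, 0.682, 0, -70.136, -16.507], TCP at [0.177, -0.651, 0.227] pointing down, gripper open.
Joint ranges: [-176.03, 176.03], [-82.01, 121.73], [-58.28, 71.71], [-173.87, 95.51], [-174.79, -0.11], [-173.66, 173.66]. Speed limits (degrees/s): [136.94, 136.94, 172.46, 180, 180, 180].

## Interface

Orientations are given as [roll, pitch, yaw] about the fixed x, y, z axes, in that order (R = Rz(yaw) Ry(pitch) Rx(roll)).
In Python, from plant import ctrl gives the robot as it stands.
- The arm moves only by the tool carry_out, never from a script. Its argument "deltas" is a list that holds one entry, the list of rows, each a list of 5 numbers: the shift along the tool's x, y, z scaled (see below), then the turn about the tool's z scaled (see below), then the opening, from -1 (shut) to 1 (fully open). A call has 1 to 5 rows; each row is the pose to reach, as a shift and turn from the pose commanded when the call began, along the tool's axes at that moment, turning the shorter way round; what a row does not reach only later rows make up. The controller multiplies each number of a shift by 20 cm and each number of a turn by 2 pi rad. A row lasts 1/10 s, in which the tool goes at most 50 mm and 8.59 degrees, less where a joint would pass 70% of its speed; a pose out of reach is approached as far as the arm can. A call with a number of a shift or a turn outside -1 to 1 is refused whole. A call with a gripper value outside its range is refused whole. The fingers move at their own pace and stop on an object; the grip force is fixed at half the most. Time passes only in rows, so rows that repeat a pose let the fingers close. It gives the time, the measured TCP pose, the force, the opening and the grip force at its end, in the units of the state.
- ctrl.get_obs(): the state, without advancing time (a new reading comes with each control period).
- ctrl.snapshot(name): name is "scene" or "top" or "wrist"; returns a dict with "color" (480x640x3 uint8, red, green, blue), "camera_matrix" (3x3 intrinsics, pixels), "k1" (the pictures are not rectified: a ray, as slopes to the right and down, at radius r is drawn at 1 + k1 r^2 times it, then the intrinsics apply), "R" (3x3) and "t" (3): a world point X has camera coordinates R X + t. Camera axes: x right, y down, z forward; pixel columns grow to the right and rows downward; lengths in m; the calibration is good to about 2 mm. A picture is of the moment at which its call begins. There is no depth.
- ctrl.close_job(): hands the job in; it is judged then, once.
Trained networks look in a picture, given as the dict that the camera call returned (one of the last four; its "shot" number tells which), for a name from the list of things; names that differ only in an ending like _2 or _b are one class to them, and where a whole thing is asked for, a point or a joint stands for the part that bears it (a point fixed in the world has none). Each returns a list of dicts, best first, with "p" (0 to 1); they miss things now and then, are a little off and sometimes report something else, mostly with a low value. They report only what shows in the picture. A call takes as long as a camera call. They do not tell look-alikes from the thing itself.
- ctrl.search_frame(picture, name): "centre" ([column, row] in pixels, amid what is visible of it).
- ctrl.silhouettes(picture, name): "mask" (480x640 bool, what is visible of it) and "centre" ([column, row] in pixels, amid what is visible of it).
- ctrl.spot_point(picture, name): "centre" ([column, row] in pixels: a listed point, or the origin of a listed thing).
The state is a dict: "clock": time; "joint_pos": joint angles; "qvel": joint speeds; "tau": joint torques, N m; "tool_pos": TCP position; "orientation": TCP orientation; "force": force on the tool from outside, world axes, zero at the start; "moment": the same for the moment, N m; "opening": finger opening in m; "gripper_force": force on a finger pad.
Only numpy, scipy, OpenCV 4.12 (cv2) and the standard library are available. Lean on these libraries where they do the work, as an engineer would, in place of code of your own. Each camera call takes 0.05 s, during which the arm holds its last target. There are 200 camera calls.

## Task

Two identical parts cases stand open on the cart; one holds the blue derailleur hanger, the other a green bell. Close the case with the derailleur hanger: push its lid down against the rubber seal until the latch catches and the lid stays fully shut by itself. Leave the case with the bell open, just as it is.

Things in the scene. Friction and masses are not known exactly. Their poses are not given: they have to be found in the camera images.
- hanger_case: Fixed grey box holding the blue hanger, 140 (its x) x 100 (y) x 55 mm high. Origin: centre of its underside, z up. Lid hinge axis along y at x = -72, z = 61 mm (side nearest the robot); steel spring latch opposite, mid-side, x = 79 to 98, z = 34 to 70 mm. Orange-framed clear lid: flat plate 144 mm from hinge axis to free edge, 104 wide, 8 thick, centred on the axis; its top shut is at z = 65.
- hanger_lid (a joint): That lid's angle, rad: 0 = fully shut (hard stop), positive = open; starts at 0.75 to 1.15; stiff hinge, stays where left. Near 0.09 its tooth meets the latch and near 0.07 its free edge meets the rubber seal; from there closing takes up to 15 N at the free edge, more nearer the hinge; the latch catches in the last 3 mm. Latched it rests near 0.016; unlatched the seal lifts it to 0.045 or more.
- bell_lid_edge (a point): Middle of the free edge, on the outer face, of the open lid of the other, identical case (the one with the green bell), 144 mm from its hinge. This lid must stay where it is.
- hanger_center (a point): Centre of the blue aluminium derailleur hanger, 65 x 34 x 8 mm, lying loose on the black foam inside its case, 25 mm above the case's underside.
There are look-alikes about, which are no part of the job. Leave any yellow look-alike of the hanger_case alone. Of the things that look like the part that bears hanger_center, the larger one is meant.

How it is judged:
By the outcome, as a careful person would: the job done as asked, in the order asked, and still so for the second after the job is handed in, with the robot touching nothing.
It also fails if it takes over 29 s, if anything falls off the work surface, if the arm or the gripper's body presses on something with over 40 N, if the wrist force passes 120 N, or if a joint passes its speed limit or range.

## Working session

There is one attempt and no reset: what is moved stays moved. The work goes in short steps, Python scripts to look and compute and a tool call to move; the robot and the scene stay as the last step left them, time stands still between calls to the robot, and variables do not carry over. Pictures are saved under pics/ and viewed, at most 10 in all, crops included, and the job is handed in when it is done.

Besides the shell and the picture viewer there is one more tool, called by a JSON object that holds its "method" and its "body", one argument or row to a line. carry_out: Moves the arm, as the interface text tells. Its arguments: {"type":"object","properties":{"deltas":{"type":"array"}},"required":["deltas"]}

```bash
mkdir -p pics; ls; cat > h.py <<'E'
import numpy as np, cv2
from plant import ctrl
def ray(p,px):
    K=p["camera_matrix"]; k=p["k1"]
    d=np.array([(px[0]-K[0,2])/K[0,0],(px[1]-K[1,2])/K[1,1]]); u=d.copy()
    for _ in range(20): u=d/(1+k*(u@u))
    R=np.array(p["R"]); return -R.T@p["t"], R.T@np.array([u[0],u[1],1])
def onz(p,px,z):
    o,d=ray(p,px); return o+d*(z-o[2])/d[2]
def tri(ps,pxs):
    A=0;b=0
    for p,x in zip(ps,pxs):
        o,d=ray(p,x); d=d/np.linalg.norm(d); M=np.eye(3)-np.outer(d,d); A=A+M;b=b+M@o
    return np.linalg.solve(A,b)
def proj(p,X):
    c=np.array(p["R"])@X+p["t"]; u=c[:2]/c[2]; u=u*(1+p["k1"]*(u@u)); K=p["camera_matrix"]
    return np.array([K[0,0]*u[0]+K[0,2],K[1,1]*u[1]+K[1,2]])
E
python3 - <<'E'
from h import *
np.set_printoptions(precision=3,suppress=True)
for n in ("scene","top"):
    p=ctrl.snapshot(n); cv2.imwrite(f"pics/{n}.png",p["color"][:,:,::-1])
    print(n,-np.array(p["R"]).T@p["t"])
    for t in ("hanger_case","hanger_lid","bell_lid_edge","hanger_center"):
        for f in ("search_frame","spot_point"):
            try:
                for r in getattr(ctrl,f)(p,t): print(t,f,np.array(r["centre"]),round(r["p"],2),onz(p,r["centre"],.025 if "center" in t else 0.0))
            except Exception as e: print(t,f,e)
print(ctrl.get_obs())
E
```

```text
pics
scene [0.815 0.496 0.935]
hanger_case search_frame [279.2 209.1] 0.95 [ 0.549 -0.193 -0.   ]
hanger_case search_frame [246.6 135.3] 0.77 [ 0.523 -0.417  0.   ]
hanger_case spot_point [279.5 229. ] 0.83 [ 0.57  -0.147  0.   ]
hanger_case spot_point [251.6 151.4] 0.82 [ 0.533 -0.366  0.   ]
hanger_lid search_frame [247.2 133.4] 0.95 [ 0.519 -0.422  0.   ]
hanger_lid spot_point it knows: bell_lid_edge, hanger_case, hanger_center
bell_lid_edge search_frame [406.7 353.3] 0.77 [0.491 0.195 0.   ]
bell_lid_edge spot_point [400.4 350.3] 0.72 [0.498 0.185 0.   ]
hanger_center search_frame [306.9 294.3] 0.82 [0.595 0.023 0.025]
hanger_center search_frame [270.8 221.9] 0.55 [ 0.584 -0.153  0.025]
hanger_center spot_point [306.1 297.6] 0.67 [0.6   0.028 0.025]
hanger_center spot_point [270.  221.4] 0.57 [ 0.585 -0.155  0.025]
top [ 0.442 -0.018  1.082]
hanger_case search_frame [382.4 217.2] 0.9 [ 0.576 -0.146  0.   ]
hanger_case search_frame [491.3 230.9] 0.81 [ 0.552 -0.382  0.   ]
hanger_case spot_point [379.5 219. ] 0.83 [ 0.572 -0.14   0.   ]
hanger_case spot_point [485.2 235.6] 0.6 [ 0
[... 181 characters left out ...]
s: bell_lid_edge, hanger_case, hanger_center
bell_lid_edge spot_point [172.9 211.8] 0.6 [0.577 0.3   0.   ]
hanger_center search_frame [304.2 206.1] 0.46 [0.592 0.019 0.025]
hanger_center spot_point [303.3 203. ] 0.55 [0.598 0.021 0.025]
{'clock': 0.8, 'joint_pos': array([-58.264,  20.544,   0.682,  -0.002, -70.135, -16.506]), 'qvel': array([-0.013, -0.023,  0.028,  0.089, -0.144,  0.039]), 'tau': array([  0.001, -58.229,  29.328,   7.002,   0.013,  -0.   ]), 'tool_pos': array([ 0.177, -0.651,  0.227]), 'orientation': array([-179.997,    0.002, -164.771]), 'force': array([ 1.684, -0.201, -0.11 ]), 'moment': array([ 0.046, -0.022, -0.019]), 'gripper_force': 0.0, 'opening': 0.0877200908825807}
```

View pics/scene.png

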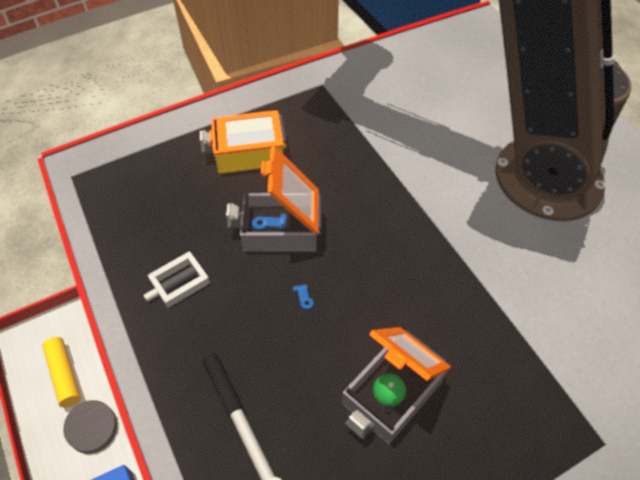

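View pics/top.png

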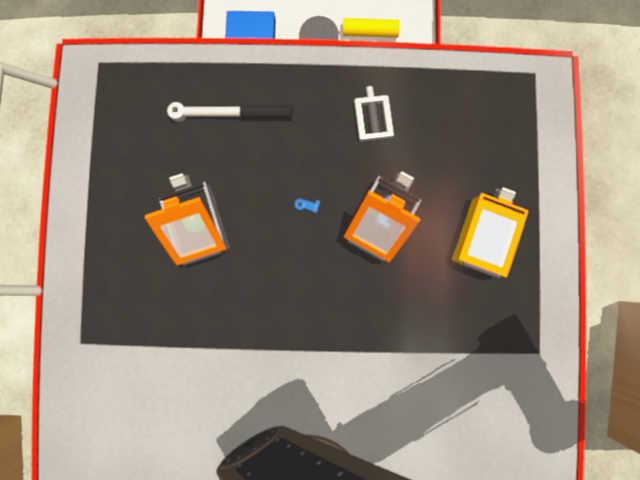

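Candidates in the scene view: the yellow closed case (250,140) is a look-alike. The grey open case (280,215) holds the larger blue hanger (268,221). The small loose blue hanger (303,296) is a look-alike, and the bell case is at (395,385). I choose the grey case at (280,215), which is (380,219) in top, and check it in a close crop.

```bash
python3 - <<'E'
import cv2,numpy as np
a=cv2.imread("pics/scene.png")[140:265,215:345]; b=cv2.imread("pics/top.png")[160:285,330:460]
cv2.imwrite("pics/crop.png",np.hstack([cv2.resize(x,(400,385),interpolation=cv2.INTER_CUBIC) for x in (a,b)]))
E
```

```text
(no output)
```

View pics/crop.png

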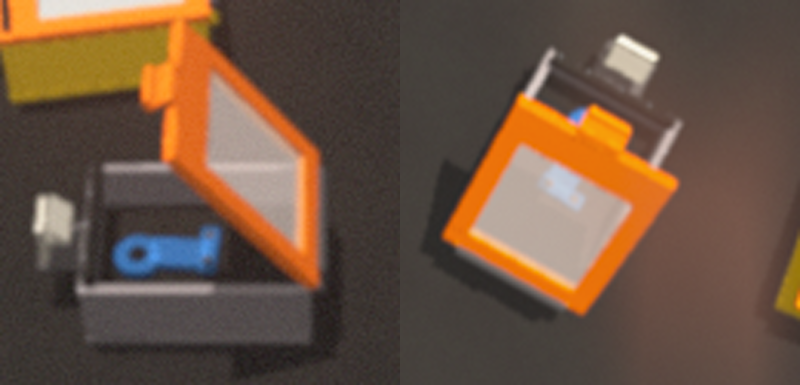

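The crop shows the blue hanger inside this grey case, at about (268,222) in scene. Its orange lid is open and the latch is at (232,210) in scene and (404,180) in top. Next I fit the case pose and lid angle from the corners.

```bash
cat > fit.py <<'E'
from h import *
from scipy.optimize import least_squares
np.set_printoptions(precision=4,suppress=True)
P={n:ctrl.snapshot(n) for n in("scene","top")}
S=400/130;off={"scene":(215,140,0),"top":(330,160,400)}
def lid(r,y,h,a): return [-.072+r*np.cos(a)-h*np.sin(a),y,.061+r*np.sin(a)+h*np.cos(a)]
L=[("scene",180,20,("l",.144,-.052,0)),("scene",170,160,("l",.144,.052,0)),("scene",318,285,("l",0,.052,0)),("scene",318,155,("l",0,-.052,0)),
("scene",80,290,("c",.07,.05,.055)),("scene",100,165,("c",.07,-.05,.055)),("scene",85,343,("c",.07,.05,0)),("scene",308,345,("c",-.07,.05,0)),
("top",552,50,("c",.07,.05,.055)),("top",680,125,("c",.07,-.05,.055)),("top",525,95,("l",.144,.052,.004)),("top",678,185,("l",.144,-.052,.004)),("top",445,237,("l",0,.052,.004)),("top",583,315,("l",0,-.052,.004))]
def res(v):
    x,y,w,a=v;o=[]
    for n,u,q,m in L:
        X=lid(*m[1:],a) if m[0]=="l" else m[1:]
        W=np.array([x+np.cos(w)*X[0]-np.sin(w)*X[1],y+np.sin(w)*X[0]+np.cos(w)*X[1],X[2]])
        ox,oy,s=off[n]; o.append(proj(P[n],W)-np.array([ox+(u-s)/S,oy+q/S]))
    return np.ravel(o)
r=least_squares(res,[.571,-.144,-.5,.95],loss="soft_l1"); print(r.x,np.degrees(r.x[2])); print(res(r.x).reshape(-1,2).round(1))
E
python3 fit.py
```

```text
[ 0.5676 -0.143  -0.4949  0.9749] -28.35618128865141
[[-1.5  0.3]
 [-1.8 -0.2]
 [-1.   1. ]
 [-0.4 -0.4]
 [-0.3  0. ]
 [-2.3 -1. ]
 [ 1.4 -0.6]
 [ 1.5 -0.8]
 [-0.2 -0.2]
 [ 1.1 -0.3]
 [-1.8  1.3]
 [-0.4  1. ]
 [-1.2  0.1]
 [-0.5  0.6]]
```

{"method": "carry_out", "body": {
  "deltas": [
    [[-0.81,0.68,0.03,0,-1],[-0.81,0.68,0.03,0,-1],[-0.81,0.68,0.03,0,-1],[-0.81,0.68,0.03,0,-1],[-0.81,0.68,0.03,0,-1]]
  ]
}}

```text
clock: 1.4
tool_pos: [0.2998, -0.4743, 0.221]
orientation: [-180.0, 0.1, -164.6]
force: [0.0, -0.3, 0.4]
opening: 0.0532
gripper_force: 0.0
```

{"method": "carry_out", "body": {
  "deltas": [
    [[-0.81,0.68,0.03,0,-1],[-0.81,0.68,0.03,0,-1],[-0.81,0.68,0.03,0,-1],[-0.81,0.68,0.03,0,-1],[-0.81,0.68,0.03,0,-1]]
  ]
}}

```text
clock: 1.9
tool_pos: [0.4206, -0.3009, 0.2149]
orientation: [-180.0, 0.1, -164.6]
force: [-0.5, -0.4, -0.4]
opening: 0.013
gripper_force: 0.0
```

{"method": "carry_out", "body": {
  "deltas": [
    [[0,0,0,0.08,-1],[0,0,0,0.12,-1],[0,0,0,0.12,-1],[0,0,0,0.12,-1],[0,0,0,0.12,-1]]
  ]
}}

```text
clock: 2.4
tool_pos: [0.4183, -0.3043, 0.2147]
orientation: [-180.0, 0.0, 151.9]
force: [0.8, 0.1, 0.9]
opening: 0.0007
gripper_force: 0.0
```

{"method": "carry_out", "body": {
  "deltas": [
    [[-0.12,1.0,0,0,-1],[-0.12,1.0,0,0,-1],[-0.12,1.0,0,0,-1],[-0.12,1.0,0,0,-1],[-0.12,1.0,0,0,-1]]
  ]
}}

```text
clock: 2.9
tool_pos: [0.5357, -0.1347, 0.2144]
orientation: [180.0, 0.0, 152.5]
force: [-0.5, 0.3, -0.2]
opening: 0.0004
gripper_force: 0.0
```

```bash
python3 - <<'E'
from h import *
o=ctrl.get_obs();d=o["tool_pos"][:2]-[.5676,-.143];c,s=np.cos(-.4949),np.sin(-.4949)
print(o["tool_pos"],o["orientation"],d@[c,s],d@[-s,c])
ims=[]
for n,(x,y) in (("scene",(200,120)),("top",(310,150))):
    ims.append(cv2.resize(ctrl.snapshot(n)["color"][y:y+150,x:x+160,::-1],(400,375)))
cv2.imwrite("pics/c2.png",np.hstack(ims))
E
```

```text
[ 0.53571246 -0.13471214  0.21443177] [1.79978583e+02 4.56334357e-02 1.52467914e+02] -0.03199782059665946 -0.007851330535621578
```

View pics/c2.png

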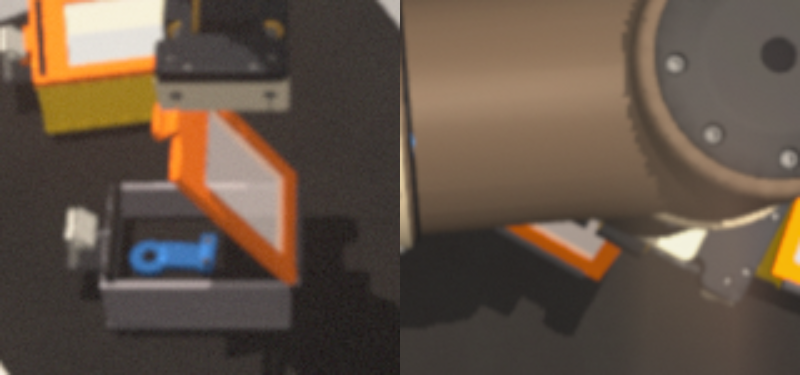

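The gripper now stands behind and above the still-open lid (upper edge near (235,90) in the left crop), and the hanger is undisturbed. Now I follow the lid's arc down.

{"method": "carry_out", "body": {
  "deltas": [
    [[-0.06,0.04,0.12,0,-1],[-0.06,0.04,0.245,0,-1],[-0.06,0.04,0.245,0,-1]]
  ]
}}

```text
clock: 3.3
tool_pos: [0.5443, -0.1376, 0.1624]
orientation: [-179.9, -0.3, 152.1]
force: [-0.5, -1.1, -0.6]
opening: 0.0005
gripper_force: 0.0
```

{"method": "carry_out", "body": {
  "deltas": [
    [[-0.05,0,0.04,0,-1],[-0.095,0,0.075,0,-1],[-0.145,0,0.112,0,-1],[-0.195,0,0.15,0,-1],[-0.195,0,0.15,0,-1]]
  ]
}}

```text
clock: 3.8
tool_pos: [0.5825, -0.1553, 0.1342]
orientation: [-180.0, -0.1, 152.2]
force: [0.3, -0.1, 1.0]
opening: 0.0002
gripper_force: 0.0
```

```bash
python3 - <<'E'
from h import *
o=ctrl.get_obs();d=o["tool_pos"][:2]-[.5676,-.143];c,s=np.cos(-.4949),np.sin(-.4949)
print(o["tool_pos"],o["orientation"],o["force"],d@[c,s],d@[-s,c])
cv2.imwrite("pics/c3.png",cv2.resize(ctrl.snapshot("scene")["color"][120:270,200:360,::-1],(640,600)))
E
```

```text
[ 0.58248299 -0.15529088  0.13423863] [-1.79960986e+02 -5.32340118e-02  1.52213664e+02] [ 0.31256796 -0.09439531  1.02246357] 0.018934745819602725 -0.003747591133955941
```

View pics/c3.png

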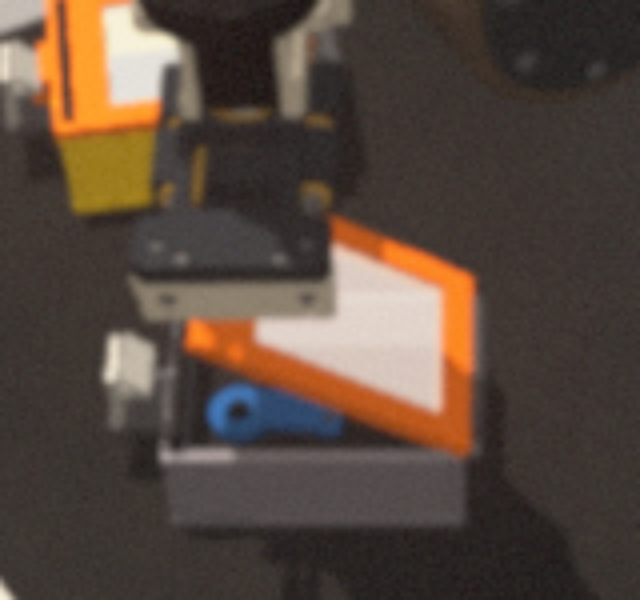

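The lid has followed the tool down to about 0.6 rad, with its free edge near (250,202). I continue down the arc to just above the seal.

{"method": "carry_out", "body": {
  "deltas": [
    [[-0.05,0.02,0.05,0,-1],[-0.09,0.02,0.1,0,-1],[-0.12,0.02,0.16,0,-1],[-0.145,0.02,0.22,0,-1],[-0.16,0.02,0.26,0,-1]]
  ]
}}

```text
clock: 4.35
tool_pos: [0.6117, -0.1661, 0.0817]
orientation: [-180.0, -0.1, 152.2]
force: [-0.1, 0.4, 1.0]
opening: 0.0002
gripper_force: 0.3
```

{"method": "carry_out", "body": {
  "deltas": [
    [[-0.01,0,0.02,0,-1],[-0.015,0,0.04,0,-1],[-0.02,0,0.06,0,-1],[-0.02,0,0.075,0,-1],[-0.02,0,0.075,0,-1]]
  ]
}}

```text
clock: 4.85
tool_pos: [0.6149, -0.1678, 0.069]
orientation: [-180.0, -0.0, 152.3]
force: [-1.1, -0.5, 3.0]
opening: 0.0005
gripper_force: 1.0
```

{"method": "carry_out", "body": {
  "deltas": [
    [[0,0,0.01,0,-1],[0,0,0.02,0,-1],[0,0,0.025,0,-1],[0,0,0.025,0,-1]]
  ]
}}

```text
clock: 5.25
tool_pos: [0.6153, -0.1679, 0.0654]
orientation: [-180.0, 0.0, 152.3]
force: [-6.9, 2.9, 13.5]
opening: 0.0006
gripper_force: 6.8
```

```bash
python3 - <<'E'
from h import *
o=ctrl.get_obs();d=o["tool_pos"][:2]-[.5676,-.143];c,s=np.cos(-.4949),np.sin(-.4949)
print(o["tool_pos"],o["force"],o["moment"],d@[c,s],d@[-s,c])
cv2.imwrite("pics/c4.png",cv2.resize(ctrl.snapshot("scene")["color"][120:270,200:360,::-1],(640,600)))
E
```

```text
[ 0.6153188  -0.16789937  0.06537736] [-6.93832102  2.90787123 13.51076074] [ 0.77888912  2.37181277 -0.00412794] 0.053819119030287264 0.0007518923687637315
```

View pics/c4.png

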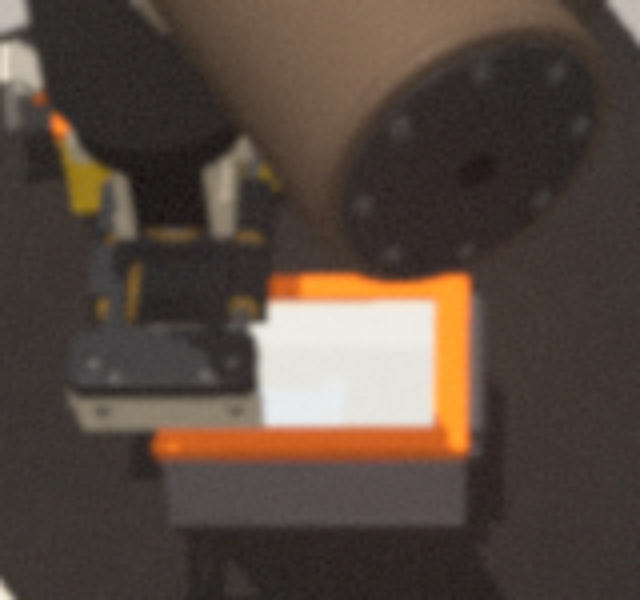

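The lid looks flat on the case. I press a little further to the hard stop while watching the force.

{"method": "carry_out", "body": {
  "deltas": [
    [[0,0,0.01,0,-1],[0,0,0.02,0,-1],[0,0,0.02,0,-1]]
  ]
}}

```text
clock: 5.6
tool_pos: [0.6154, -0.168, 0.0646]
orientation: [-180.0, 0.1, 152.3]
force: [-15.6, 6.5, 36.7]
opening: 0.0002
gripper_force: 18.3
```

{"method": "carry_out", "body": {
  "deltas": [
    [[0,0,-0.05,0,-1],[0,0,-0.15,0,-1],[0,0,-0.35,0,-1],[0,0,-0.6,0,-1],[0,0,-0.6,0,-1]]
  ]
}}

```text
clock: 6.1
tool_pos: [0.6197, -0.1686, 0.1878]
orientation: [179.8, 0.7, 152.3]
force: [-0.2, -0.6, 0.1]
opening: 0.0004
gripper_force: 0.0
```

{"method": "carry_out", "body": {
  "deltas": [
    [[0.6,-0.75,0,0,-1],[0.6,-0.75,0,0,-1],[0.6,-0.75,0,0,-1],[0.6,-0.75,0,0,-1],[0.6,-0.75,0,0,-1]]
  ]
}}

```text
clock: 6.6
tool_pos: [0.4353, -0.2457, 0.1801]
orientation: [180.0, 0.0, 152.1]
force: [1.0, -0.3, 0.5]
opening: 0.0007
gripper_force: 0.0
```

```bash
python3 - <<'E'
from h import *
from scipy.optimize import least_squares
ims=[];c,s=np.cos(-.4949),np.sin(-.4949)
for n,(x,y) in (("scene",(200,120)),("top",(310,150))):
    p=ctrl.snapshot(n); im=cv2.resize(p["color"][y:y+150,x:x+160,::-1],(400,375),interpolation=cv2.INTER_CUBIC)
    for a,col in ((.016,(255,255,0)),(.06,(255,0,255))):
        q=[]
        for yy in(-.052,.052):
            X=[-.072+.144*np.cos(a)-.004*np.sin(a),yy,.061+.144*np.sin(a)+.004*np.cos(a)]
            q.append((proj(p,np.array([.5676+c*X[0]-s*X[1],-.143+s*X[0]+c*X[1],X[2]]))-[x,y])*2.5)
        cv2.line(im,*[tuple(int(v) for v in z) for z in q],col,1)
    ims.append(im)
    if n=="scene": cv2.imwrite("pics/full.png",p["color"][:,:,::-1])
cv2.imwrite("pics/c5.png",np.hstack(ims))
E
```

```text
(no output)
```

View pics/c5.png

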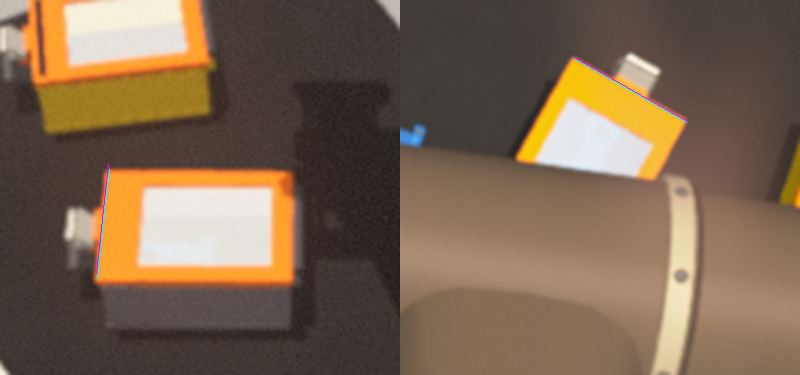

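The lid lies flat with its edge at the latch, but the pictures can't separate 0.016 from 0.045 rad. I'll probe by touch: when latched, the tool should feel nothing until z ≈ 0.067.

{"method": "carry_out", "body": {
  "deltas": [
    [[-0.6,0.75,0,0,-1],[-0.6,0.75,0,0,-1],[-0.6,0.75,0,0,-1],[-0.6,0.75,0,0,-1],[-0.6,0.75,0,0,-1]]
  ]
}}

```text
clock: 7.2
tool_pos: [0.6207, -0.165, 0.1778]
orientation: [-180.0, 0.0, 152.5]
force: [-0.9, -0.3, -0.1]
opening: 0.0007
gripper_force: 0.0
```

{"method": "carry_out", "body": {
  "deltas": [
    [[0,0,0.25,0,-1],[0,0,0.45,0,-1],[0,0,0.51,0,-1],[0,0,0.53,0,-1],[0,0,0.53,0,-1]]
  ]
}}

```text
clock: 7.7
tool_pos: [0.6165, -0.1678, 0.0745]
orientation: [180.0, 0.1, 152.3]
force: [-0.7, 0.8, 1.6]
opening: 0.0006
gripper_force: 0.0
```

{"method": "carry_out", "body": {
  "deltas": [
    [[0,0,0.01,0,-1],[0,0,0.01,0,-1]]
  ]
}}

```text
clock: 7.9
tool_pos: [0.6164, -0.1678, 0.0733]
orientation: [179.9, 0.1, 152.3]
force: [-0.7, 0.1, -0.6]
opening: 0.0006
gripper_force: 0.0
```

{"method": "carry_out", "body": {
  "deltas": [
    [[0,0,0.01,0,-1],[0,0,0.015,0,-1],[0,0,0.015,0,-1]]
  ]
}}

```text
clock: 8.2
tool_pos: [0.6153, -0.1678, 0.0687]
orientation: [180.0, 0.0, 152.3]
force: [-0.2, 0.2, -0.8]
opening: 0.0002
gripper_force: 0.0
```

{"method": "carry_out", "body": {
  "deltas": [
    [[0,0,0.01,0,-1],[0,0,0.01,0,-1],[0,0,0.01,0,-1]]
  ]
}}

```text
clock: 8.5
tool_pos: [0.6156, -0.1678, 0.0674]
orientation: [180.0, 0.0, 152.3]
force: [-1.4, 0.6, 7.1]
opening: 0.0004
gripper_force: 3.3
```

There was no force at 0.0687 and contact at about 0.067, so the lid rests near 0.016 rad and is latched. I retreat and hand in.

{"method": "carry_out", "body": {
  "deltas": [
    [[0,0,-0.05,0,-1],[0,0,-0.2,0,-1],[0,0,-0.4,0,-1],[0,0,-0.6,0,-1],[0,0,-0.6,0,-1]]
  ]
}}

```text
clock: 9.0
tool_pos: [0.6187, -0.1684, 0.1937]
orientation: [179.8, 0.6, 152.3]
force: [0.3, 0.4, 0.9]
opening: 0.0007
gripper_force: 0.0
```

```bash
python3 - <<'E'
from h import *
p=ctrl.snapshot("scene"); a=cv2.imread("pics/scene.png")[315:445,335:460].astype(int)
print("bell diff",abs(a-p["color"][315:445,335:460,::-1].astype(int)).mean(), ctrl.get_obs()["force"])
print(ctrl.close_job())
E
```

```text
bell diff 7.191610256410256 [-0.61741014  0.20037438 -1.46326195]
the job is handed in; nothing more can be done
None
```

The hanger case is shut and, by a touch probe, latched: the lid held at about 0.016 rad with the tool off it. The arm never went near the bell case, and the job was handed in at about 9 s; no verdict was returned.

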